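# Fit the liner and turn the mosaic planter once round

## Robot

A 6-joint arm with a two-finger parallel gripper is mounted at the origin on the work surface. World frame = base frame: x ahead of the robot, y to its left, z up, the work surface at z = 0. Lengths are in m, angles in rad, forces in N, time in s.
With the tool pointing down it reaches from about 0.4 to 0.925 m from the base axis. Payload 12.5 kg.
Tool frame: the origin (TCP) lies on the centre line of the jaws, within the pads' length; the fingertips stand 11 mm ahead of it and the grasp point (between the pads) lies 8 mm behind it (ctrl.nose_length is the distance from the TCP to the fingertips, in m); z points along the fingers, y is the line along which they close (so a half turn about z gives the same grasp; the last joint's range is limited). The gripper opens to 95 mm and grips with 3 to 60 N. Pads are 20 mm wide; open, the fingers measure 119 mm over their backs; the gripper's body (75 mm by 180 mm) begins 59 mm behind the grasp point.
Start: joints at [1.029, 0.491, 1.559, -0, 1.092, -0.106], TCP at [0.264, 0.567, 0.226] pointing down, gripper open.
Joint ranges: [-3.1, 3.1], [-0.84, 2.19], [0.05, 2.79], [-1.13, 4.28], [0.06, 2.93], [-2.69, 2.69]. Speed limits (rad/s): [2.22, 2.22, 2.79, 3.14, 3.14, 3.14].

## Interface

Orientations are given as a rotation vector (axis times angle).
In Python, from rig import ctrl, hand, solve_ik, viewer, close_job, nets, get_clock, get_q, get_joint_vel, get_effort, get_tool_pos, get_tcp_rot, get_contact_force, get_ft_torque, get_gripper_width, get_gripper_force gives the robot as it stands. Calls block until the motion is done:
- ctrl.move_to(position, orientation): joint-space move of the TCP to a pose.
- ctrl.move_straight(position, ori=None, v=0.15): straight line of the TCP; ori=None keeps the orientation; v is the mean speed in m/s.
- ctrl.set_joints(angles): joint-space move.
- hand.gripper_to(opening, force=None): finger opening in m; force is the grip in N (None keeps the last); returns when the fingers have stopped.
- ctrl.hold(seconds).
- solve_ik(position, orientation): joint angles nearest the present ones, or None.
- viewer.snapshot(name): name is "scene" or "top" or "wrist"; returns the picture (384x512x3 uint8, blue, green, red); there is no depth.
- viewer.camera_params(name): a dict with "fov_y" (degrees; the focal length in pixels is half the picture's height over the tangent of half this angle, whatever the lens; pixels are square), "cx", "cy" (the principal point, pixels), "camera_from_world" (4x4, takes a point from world to camera coordinates); the wrist camera has in their place "hand_eye" (4x4, takes a point from camera to tool coordinates, whose origin is the TCP and whose axes are the flange's). Camera axes: x right, y up, looking along -z (the intrinsics and any distortion apply to the point x, -y, -z); pixel columns grow to the right and rows downward; lengths in m; the calibration is good to about 2 mm. A picture is of the moment at which its call begins: read the wrist's pose just before it. camera_params takes no time and is no camera call.
A pose or a line that the arm cannot do raises ctrl.Unreachable and nothing moves.
- close_job(): hands the job in; it is judged then, once.
Trained networks look in the newest picture that a camera, given by its name, has taken for a name from the list of things; names that differ only in an ending like _2 or _b are one class to them, and where a whole thing is asked for, a point or a joint stands for the part that bears it (a point fixed in the world has none). Each returns a list of dicts, best first, with "p" (0 to 1); they miss things now and then, are a little off and sometimes report something else, mostly with a low value. They report only what shows in the picture. A call takes as long as a camera call. They do not tell look-alikes from the thing itself.
- nets.regions_of(camera, label): "pixels" (384x512 bool, what is visible of it) and "pixel" ([column, row] in pixels, amid what is visible of it).
- nets.spot_point(camera, label): "pixel" ([column, row] in pixels: a listed point, or the origin of a listed thing).
Readings, each from a call of its own:
- get_clock(): time.
- get_q(): joint angles.
- get_joint_vel(): joint speeds.
- get_effort(): joint torques, N m.
- get_tool_pos(): TCP position.
- get_tcp_rot(): TCP orientation.
- get_contact_force(): force on the tool from outside, world axes, zero at the start.
- get_ft_torque(): the same for the moment, N m.
- get_gripper_width(): finger opening in m.
- get_gripper_force(): force on a finger pad.
Only numpy, scipy, OpenCV 4.12 (cv2) and the standard library are available. Lean on these libraries where they do the work, as an engineer would, in place of code of your own. Each camera call takes 0.05 s, during which the arm holds its last target. There are 200 camera calls.

## Task

Check the mosaic planter on the turntable: first lower the green metal liner gently into the mosaic pot (do not drop it in) so that it stands upright on the pot's floor, and let go of it. Then use the pegs to turn the turntable one full turn counter-clockwise (seen from above), until the red peg is back under the magnifier; the hand cannot pass the magnifier, so let go and take hold again as needed. Leave the liner in the pot and everything else on the table where it is.

Things in the scene. Friction and masses are not known exactly. Their poses are not given: they have to be found in the camera images.
- stand: fixed turntable stand on the table. Origin: on the turning axis at table height; z up. Its +x axis points to the magnifier: an upright post 14 mm thick at 166 mm from the axis (top 129 mm above the table) carries a round glass lens, 62 mm wide over its black rim and about 8 mm thick, that overhangs the wheel's edge. The pegs pass 16 mm below the lens; a hand cannot.
- lens (a point): centre of the magnifier's lens, 110 mm from the turning axis and 124 mm above the table.
- wheel (a joint): turning angle of the turntable's wheel, rad: 0 at the start (red peg under the lens), grows counter-clockwise seen from above and counts on past a full turn (6.28). Stiff: needs about 0.25 N m and stays where it is left. The wheel is an aluminium disc, 260 mm in diameter, its top 35 mm above the table; three upright round pegs and the mosaic pot are fixed to it.
- red_peg (a point): centre of the top of the red peg: 22 mm in diameter, 70 mm tall, top 105 mm above the table, 110 mm from the turning axis.
- yellow_peg (a point): the same for the yellow peg, 120 degrees counter-clockwise from the red one.
- blue_peg (a point): the same for the blue peg, 240 degrees counter-clockwise from the red one.
- pot_floor (a point): centre of the inner floor of the mosaic pot, on the turning axis, 41 mm above the table. The pot is a tapered terracotta pot with tesserae, fixed on the wheel: inner diameter 58 mm at the floor, 70 mm at the rim, rim 56 mm above its inner floor (97 mm above the table), outer diameter about 84 mm over the tesserae.
- liner: loose green metal liner, a tapered open cup of the pot's shape: outer diameter 50 mm at the foot, 66 mm at the rim, 85 mm tall, wall 3 mm, 0.08 to 0.17 kg. Stands upright on the table. Origin: centre of its underside; z up to its mouth. Seated, it stands 29 mm out of the pot.
- cup: bystander: loose white cup, 80 mm wide at the rim, 95 mm tall; origin centre of underside.
- goblet: bystander: loose blue glass goblet, 80 mm wide, 125 mm tall; origin centre of underside.
- glue: bystander: loose white glue bottle, 70 mm in diameter, 125 mm tall; origin centre of underside.
- jar: bystander: loose grey jar with blue lid, 80 mm in diameter, 100 mm tall; origin centre of underside.
- nippers: bystander: loose tile nippers with red handles lying flat, about 195 mm long along x, 75 mm wide, 20 mm thick; origin at the middle, on the table.
There are look-alikes about, which are no part of the job. Leave any pink look-alike of the liner alone.

How it is judged:
By the outcome, as a careful person would: the job done as asked, in the order asked, and still so for the second after the job is handed in, with the robot touching nothing.
It also fails if it takes over 72 s, if anything falls off the work surface, if the arm or the gripper's body presses on something with over 40 N, if the wrist force passes 120 N, or if a joint passes its speed limit or range.

## Working session

There is one attempt and no reset: what is moved stays moved. The work goes in short steps, each a Python script; the robot and the scene stay as the last script left them, time stands still between calls to the robot, and variables do not carry over. Pictures are saved under pics/ and viewed, at most 10 in all, crops included, and the job is handed in when it is done.

```bash
mkdir -p pics; ls
cat > h.py <<'E'
from rig import *
import numpy as np, cv2
def ray(cam,px):
    P=viewer.camera_params(cam); f=192/np.tan(np.radians(P['fov_y'])/2)
    d=np.array([(px[0]-P['cx'])/f,-(px[1]-P['cy'])/f,-1.])
    if 'camera_from_world' in P: T=np.linalg.inv(np.array(P['camera_from_world']))
    else:
        T=np.eye(4);T[:3,:3]=cv2.Rodrigues(np.array(get_tcp_rot(),float))[0];T[:3,3]=get_tool_pos();T=T@np.array(P['hand_eye'])
    return T[:3,3],T[:3,:3]@d
def at_z(cam,px,z):
    o,d=ray(cam,px); return o+d*(z-o[2])/d[2]
def tri(c1,p1,c2,p2):
    (o1,d1),(o2,d2)=ray(c1,p1),ray(c2,p2)
    s=np.linalg.lstsq(np.c_[d1,-d2],o2-o1,rcond=None)[0]
    a,b=o1+s[0]*d1,o2+s[1]*d2; return (a+b)/2,np.linalg.norm(a-b)
E
python3 - <<'E'
from h import *
np.set_printoptions(precision=3,suppress=True)
ims=[viewer.snapshot(c) for c in('scene','top')]
cv2.imwrite('pics/a.png',ims[0]);cv2.imwrite('pics/b.png',ims[1])
for c in('scene','top'):
    P=viewer.camera_params(c); print({k:v for k,v in P.items() if k!='camera_from_world'}); print(np.linalg.inv(np.array(P['camera_from_world'])))
print(viewer.camera_params('wrist'))
Z=dict(lens=.124,red_peg=.105,yellow_peg=.105,blue_peg=.105,pot_floor=.041,stand=0,liner=0,cup=0,goblet=0,glue=0,jar=0,nippers=0)
for l,z in Z.items():
  for c in('scene','top'):
    for r in nets.spot_point(c,l)[:4]: print(l,c,np.round(r['pixel']),round(r['p'],2),at_z(c,r['pixel'],z))
print(get_clock(),get_tcp_rot())
E
```

```text
pics
{'fov_y': 50.380095055281096, 'cx': 255.13911498481596, 'cy': 197.01305477515442}
[[ 0.779 -0.33   0.533  1.289]
 [ 0.627  0.428 -0.651 -0.959]
 [-0.013  0.841  0.541  0.917]
 [ 0.     0.     0.     1.   ]]
{'fov_y': 42.66853741101286, 'cx': 259.8474949085535, 'cy': 199.44184253244356}
[[ 0.008  0.997 -0.08   0.366]
 [-1.     0.009  0.008 -0.005]
 [ 0.008  0.08   0.997  1.898]
 [ 0.     0.     0.     1.   ]]
{'fov_y': 70.30301123444772, 'cx': 253.57654759949295, 'cy': 189.36392473488442, 'hand_eye': array([[ 0.001,  0.964,  0.265,  0.073],
       [ 1.   , -0.001, -0.001, -0.   ],
       [-0.   ,  0.265, -0.964, -0.159],
       [ 0.   ,  0.   ,  0.   ,  1.   ]])}
lens scene [283. 218.] 0.92 [ 0.663 -0.05   0.124]
lens top [267. 157.] 0.74 [ 0.666 -0.044  0.124]
red_peg scene [281. 223.] 0.7 [ 0.659 -0.052  0.105]
red_peg scene [338. 173.] 0.33 [0.64  0.363 0.105]
red_peg top [272. 160.] 0.97 [ 0.656 -0.062  0.105]
red_peg top [277. 194.] 0.69 [ 0.53  -0.083  0.105]
yellow_peg scene [247. 199.] 0.76 [ 0.477 -0.011  0.105]
yellow_peg top [251. 210.] 0.85 [0.472 0.012 0.105]
blue_pe
[... 488 characters left out ...]
81. 271.] 0.64 [ 0.473 -0.348 -0.   ]
liner top [344. 210.] 0.61 [ 0.48  -0.346  0.   ]
liner top [348. 244.] 0.53 [ 0.349 -0.362  0.   ]
cup top [163. 215.] 0.9 [0.456 0.353 0.   ]
cup top [272. 193.] 0.2 [ 0.545 -0.068  0.   ]
goblet scene [342. 172.] 0.95 [0.566 0.553 0.   ]
goblet scene [250. 233.] 0.51 [ 0.524 -0.056  0.   ]
goblet top [124. 188.] 0.74 [0.557 0.507 0.   ]
glue scene [160. 324.] 0.94 [ 0.586 -0.532  0.   ]
glue top [393. 184.] 0.67 [ 0.584 -0.539  0.   ]
jar scene [234. 309.] 0.95 [ 0.717 -0.362  0.   ]
jar top [347. 150.] 0.8 [ 0.717 -0.361  0.   ]
nippers scene [258. 180.] 0.51 [0.308 0.262 0.   ]
nippers top [182. 262.] 0.94 [0.276 0.276 0.   ]
1.3 [0.679 3.067 0.   ]
```

View pics/a.png

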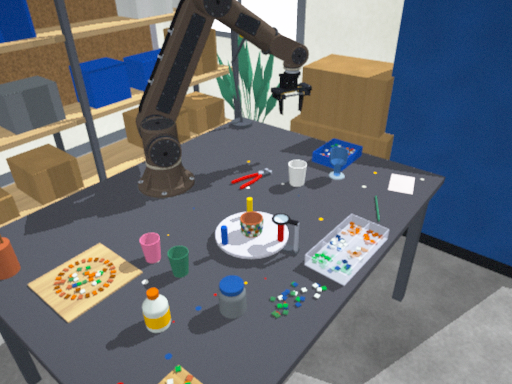

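View pics/b.png

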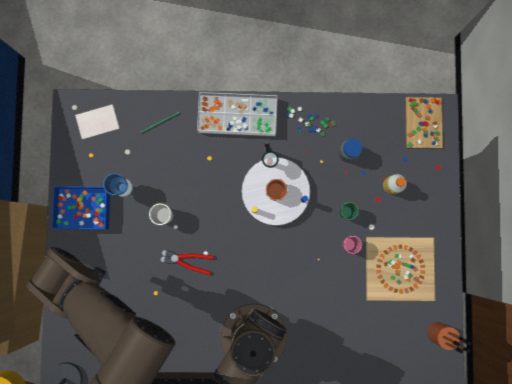

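The liner candidates are green at scene (179,262) / top (348,211) and pink at scene (151,247) / top (352,244). The green one fits the description and pink must be left alone. I'll confirm it from close with the wrist camera. Next I fit the stand pose and hover over the green one.

```bash
cat >> h.py <<'E'
def ori(phi):
    c,s=np.cos(phi),np.sin(phi)
    return cv2.Rodrigues(np.array([[-s,c,0],[c,s,0],[0,0,-1.]]).T)[0].ravel()
def proj(cam,X):
    P=viewer.camera_params(cam); f=192/np.tan(np.radians(P['fov_y'])/2)
    T=np.array(P['camera_from_world']); c=T[:3,:3]@X+T[:3,3]
    return np.array([P['cx']-f*c[0]/c[2],P['cy']+f*c[1]/c[2]])
E
python3 - <<'E'
from h import *
from scipy.optimize import least_squares
np.set_printoptions(precision=3,suppress=True)
obs=[('scene',(283,218),.11,0,.124),('top',(267,157),.11,0,.124),('scene',(281,223),.11,0,.105),('scene',(247,199),.11,120,.105),('top',(251,210),.11,120,.105),('scene',(219,223),.11,240,.105),('top',(307,199),.11,240,.105),('top',(277,194),0,0,.041),('scene',(251,234),0,0,.041)]
def res(p):
    return np.concatenate([proj(c,np.array([p[0]+r*np.cos(p[2]+np.radians(a)),p[1]+r*np.sin(p[2]+np.radians(a)),z]))-px for c,px,r,a,z in obs])
s=least_squares(res,[.545,-.083,.3],loss='soft_l1'); print(s.x); print(res(s.x).reshape(-1,2))
for c in('scene','top'):
    im=viewer.snapshot(c)
    for r in nets.regions_of(c,'liner')[:3]:
        m=r['pixels']; ys,xs=np.nonzero(m); print(c,r['pixel'],r['p'],im[m].mean(0),xs.min(),xs.max(),ys.min(),ys.max())
p=[.477,-.347]
ctrl.move_to([*p,.21],ori(np.pi/2))
print(get_q(),get_clock(),get_tool_pos())
im=viewer.snapshot('wrist'); cv2.imwrite('pics/c.png',im)
for r in nets.spot_point('wrist','liner'): print(r,at_z('wrist',r['pixel'],0))
for r in nets.regions_of('wrist','liner'):
    m=r['pixels']; ys,xs=np.nonzero(m);print(r['pixel'],r['p'],im[m].mean(0),xs.min(),xs.max(),ys.min(),ys.max())
th=s.x[2]
for a in range(110,251,20):
    A=th+np.radians(a)
    q=solve_ik([s.x[0]+.11*np.cos(A),s.x[1]+.11*np.sin(A),.098],ori(A+np.pi/2-np.pi)); print(a,q)
E
```

```text
[ 0.548 -0.081  0.238]
[[-2.911  0.092]
 [ 2.913  2.692]
 [-1.025 -0.291]
 [ 1.121 -1.282]
 [ 3.746 -0.038]
 [ 3.952  3.193]
 [-1.584 -0.852]
 [-1.066 -2.834]
 [-0.29  -4.228]]
scene [153.6, 246.4] 0.73 [139.375 104.006 190.067] 140 160 233 263
scene [176.6, 259.2] 0.71 [ 85.328 105.131  51.98 ] 167 189 246 278
scene [252.2, 234.2] 0.61 [183.657 182.738 190.649] 215 289 198 259
top [348.9, 244.7] 0.73 [105.341  84.416 146.21 ] 342 360 236 253
top [350.0, 210.5] 0.7 [63.574 81.279 43.307] 339 357 202 219
[-0.74   0.457  1.666  0.     1.018 -2.311] 4.775 [ 0.477 -0.347  0.21 ]
{'pixel': [241.8, 72.6], 'p': 0.92} [ 0.353 -0.362  0.   ]
[248.6, 184.4] 0.79 [ 78.8   100.012  49.192] 219 279 152 213
[239.2, 58.5] 0.76 [133.952 102.954 180.177] 203 271 21 94
110 [-0.113  0.486  2.022 -0.     0.634 -0.7  ]
130 [-0.177  0.458  2.087 -0.     0.597 -1.114]
150 [-0.26   0.444  2.12  -0.     0.578 -1.546]
170 [-0.345  0.445  2.116 -0.     0.58  -1.98 ]
190 [-0.414  0.463  2.076 -0.     0.603 -2.398]
210 None
230 None
250 None
```

View pics/c.png

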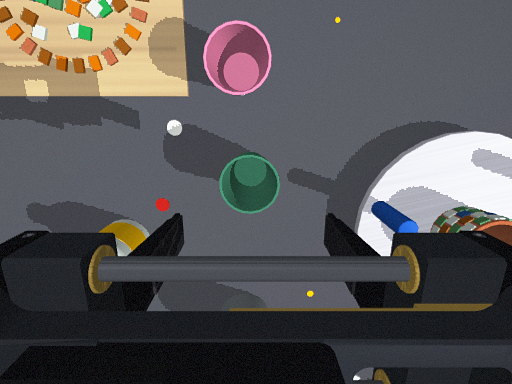

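The wrist view shows the green liner at (249,184) between the fingers, with the pink look-alike at (238,58), about 0.13 m away towards the base. Green confirmed. The stand fit is loose, with residuals of 3–4 px, so I'll take one wrist view of the turntable before grasping.

Run:
```python
from h import *
np.set_printoptions(precision=4,suppress=True)
print('liner rim',at_z('wrist',[(219+279)/2+.5,(152+213)/2+.5],.085))
ctrl.move_to([.66,-.081,.36],ori(np.pi/2+.24))
im=viewer.snapshot('wrist'); cv2.imwrite('pics/d.png',im); print(get_clock())
np.save('d_pose.npy',np.r_[get_tool_pos(),get_tcp_rot()])
for l,z in dict(lens=.124,red_peg=.105,yellow_peg=.105,blue_peg=.105,pot_floor=.041).items():
    for r in nets.spot_point('wrist',l)[:2]: print(l,np.round(r['pixel'],1),round(r['p'],2),at_z('wrist',r['pixel'],z))
for l in('wheel','pot_floor'):
    for r in nets.regions_of('wrist',l)[:1]:
        m=r['pixels'];ys,xs=np.nonzero(m);print(l,r['p'],r['pixel'],xs.min(),xs.max(),ys.min(),ys.max())
```

```text
liner rim [ 0.475  -0.3517  0.085 ]
6.3083
lens [273.  169.7] 0.59 [ 0.6576 -0.0542  0.124 ]
red_peg [270.9  96.2] 0.48 [ 0.5578 -0.0823  0.105 ]
yellow_peg [344.   50.7] 0.67 [0.4764 0.0008 0.105 ]
blue_peg [204.5  49.7] 0.69 [ 0.521  -0.1864  0.105 ]
wheel 0.88 [267.5, 87.2] 193 350 9 168
pot_floor 0.89 [271.2, 88.4] 194 350 9 168
```

View pics/d.png

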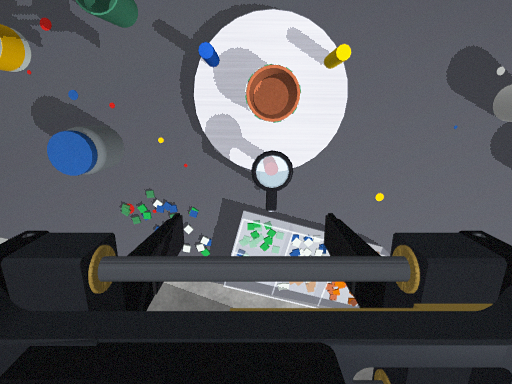

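The wrist view shows the yellow peg top at about (344,50), blue at about (207,48), the lens at (272,171) and the pot rim centred at about (273,93). I'll refit the stand from these.

Run:
```python
from h import *
from scipy.optimize import least_squares
np.set_printoptions(precision=4,suppress=True)
im=cv2.imread('pics/d.png')
hsv=cv2.cvtColor(im,cv2.COLOR_BGR2HSV)
def blob(lo,hi,box):
    x0,y0,x1,y1=box; m=cv2.inRange(hsv[y0:y1,x0:x1],lo,hi); n,l,s,c=cv2.connectedComponentsWithStats(m)
    k=1+np.argmax(s[1:,4]); print(s[k],c[k]+[x0,y0]); ys,xs=np.nonzero(l==k); return np.c_[xs+x0,ys+y0].astype(np.float32)
pot=blob((4,90,60),(18,255,255),(235,55,310,130))
e=cv2.fitEllipse(cv2.convexHull(pot.astype(np.int32)));print('pot ell',e)
blob((100,120,40),(125,255,255),(195,35,225,75)); blob((20,120,100),(35,255,255),(320,35,360,75))
k=blob((0,0,0),(180,255,60),(245,140,300,195)); k=k[k[:,1]<192]
W=np.linalg.norm
pts=[((272.5,170.5),.11,0,.124),((344.5,49),.11,120,.105),((206.5,47.5),.11,240,.105),(e[0],0,0,.097)]
M=[(at_z('wrist',p,z)[:2],r,np.radians(a)) for p,r,a,z in pts]
f=lambda p:np.concatenate([p[:2]+r*np.array([np.cos(p[2]+a),np.sin(p[2]+a)])-m for m,r,a in M])
s=least_squares(f,[.548,-.081,.24]);print(s.x);print(f(s.x).reshape(-1,2))
```

```text
[  11   10   54   57 2392] [272.6689  92.7349]
pot ell ((272.66168212890625, 92.73847961425781), (53.387691497802734, 56.539527893066406), 7.272109031677246)
[  3   7  21  25 339] [208.2242  53.6401]
[  4   9  27  24 403] [337.6725  55.6576]
[  6  11  42  44 474] [271.1793 172.4072]
[ 0.5511 -0.0791  0.2283]
[[-0.0013 -0.0005]
 [ 0.0015 -0.    ]
 [ 0.0012 -0.0004]
 [-0.0014  0.0009]]
```

```bash
cat >> h.py <<'E'
C=np.array([.5515,-.0795]); TH=.228
E
python3 - <<'E'
from h import *
np.set_printoptions(precision=4,suppress=True)
o=ori(np.pi/2)
ctrl.move_to([.475,-.3517,.16],o)
ctrl.move_straight([.475,-.3517,.073],v=.12)
hand.gripper_to(.06,force=15)
print('w',get_gripper_width(),get_gripper_force(),get_contact_force())
ctrl.move_straight([.475,-.3517,.25],v=.15)
print('w',get_gripper_width(),get_contact_force())
ctrl.move_to([*C,.235],ori(np.pi/2+TH))
ctrl.hold(.2)
cv2.imwrite('pics/e.png',np.hstack([cv2.resize(viewer.snapshot('scene')[140:300,130:330],(400,320)),cv2.resize(viewer.snapshot('wrist'),(400,300),interpolation=3)[:, :] if 0 else cv2.resize(viewer.snapshot('wrist'),(400,320))]))
print(get_contact_force(),get_gripper_width(),get_clock())
E
```

```text
w 0.0647547734086864 15.000310929317493 [-0.3146  1.0938  2.9386]
w 0.06452913397570384 [-0.2851  0.0561 -2.1269]
[-0.4645  0.4116 -1.5808] 0.06508059021834378 12.3
```

View pics/e.png

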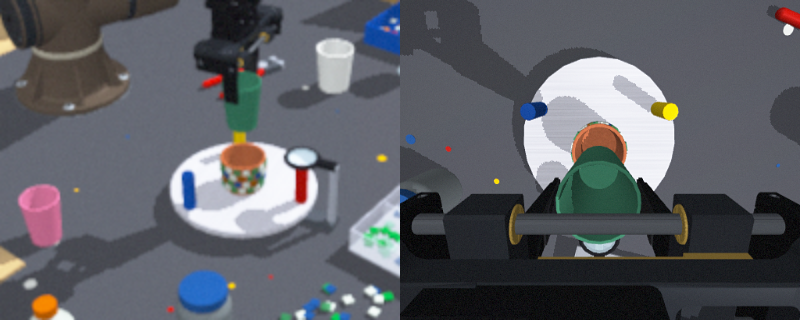

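The liner hangs upright in the fingers directly above the pot. I lower it with force checks.

Run:
```python
from h import *
np.set_printoptions(precision=3,suppress=True)
f0=np.array(get_contact_force())
ctrl.move_straight([*C,.128],v=.08)
print(np.array(get_contact_force())-f0)
z=.128
while z>.109:
    z-=.0015; ctrl.move_straight([*C,z],v=.03); df=np.array(get_contact_force())-f0
    if z<.118: print(round(z,4),df)
    if df[2]>3 or np.hypot(*df[:2])>8: break
cv2.imwrite('pics/f.png',cv2.resize(viewer.snapshot('scene')[180:270,195:325],(780,540),interpolation=cv2.INTER_CUBIC))
print(get_tool_pos(),get_gripper_width(),get_clock())
```

```text
[ 0.765 -1.048 -0.034]
0.1175 [-0.008 -1.403 -0.164]
0.116 [ 0.533 -0.264  0.75 ]
0.1145 [ 0.75  -0.596 -0.343]
0.113 [-1.465 -0.02   8.184]
[ 0.552 -0.079  0.114] 0.06477495287649986 16.3417
```

View pics/f.png

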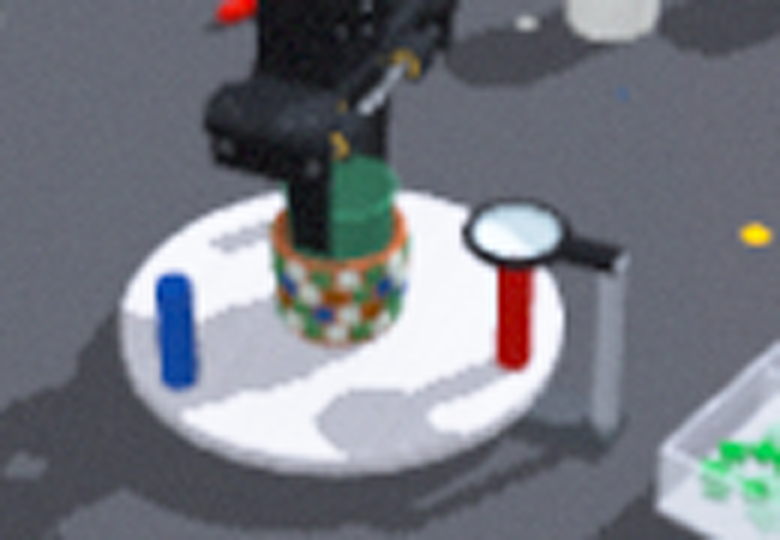

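Seated: contact came at TCP z = 0.114, which matches the pot floor height, and the liner is upright. I release it and do the first 120° stroke on the yellow peg.

```bash
cat >> h.py <<'E'
Zg=.094
def peg(a,z): A=TH+np.radians(a); return [C[0]+.11*np.cos(A),C[1]+.11*np.sin(A),z], ori(A-1.5*np.pi)
def stroke(a0=120,a1=240,n=10):
    ctrl.move_to(*peg(a0,.15))
    hand.gripper_to(.05); 
    p,_=peg(a0,Zg); ctrl.move_straight(p,v=.1)
    hand.gripper_to(.015,force=20); print('grip',get_gripper_width())
    m=0
    for a in np.linspace(a0,a1,n+1)[1:]:
        p,o=peg(a,Zg); ctrl.move_straight(p,o,v=.1); m=max(m,np.linalg.norm(get_contact_force()))
    print('maxF',m,'w',get_gripper_width(),get_clock())
def release(a1=240):
    hand.gripper_to(.05); p,_=peg(a1,.15); ctrl.move_straight(p,v=.15)
E
python3 - <<'E'
from h import *
bad=[a for a in range(120,241,10) for z in(.15,Zg) if solve_ik(*peg(a,z)) is None]; print('bad',bad)
if not bad:
    hand.gripper_to(.082); ctrl.hold(.2)
    ctrl.move_straight([*C,.2],v=.12)
    stroke(); release()
    print(get_clock(),get_contact_force())
    a,b=viewer.snapshot('scene'),viewer.snapshot('top')
    cv2.imwrite('pics/g.png',np.hstack([cv2.resize(a[170:270,190:320],(400,308)),cv2.resize(b[140:240,210:340],(400,308))]))
E
```

```text
bad []
grip 0.021862541861219578
maxF 9.553657986628505 w 0.021484388028901395 27.4333
28.6583 [ 0.30380311 -0.32568156 -0.22534599]
```

View pics/g.png

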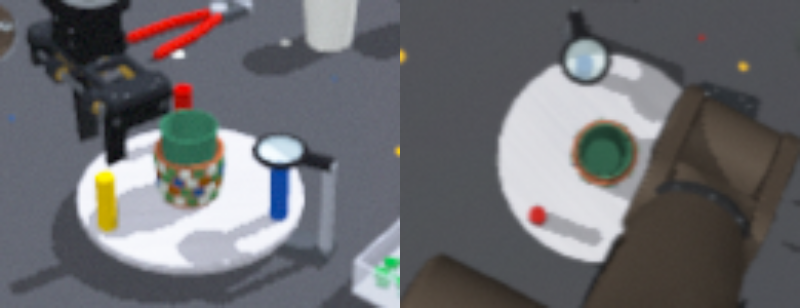

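The stroke worked: blue is under the lens, red is at the 120° station, and the liner is upright. Two more strokes to go.

```bash
sed -i 's/\.15))/.165))/; s/peg(a1,\.15)/peg(a1,.165)/' h.py
python3 - <<'E'
from h import *
stroke(); release(); stroke(); release()
p,o=peg(240,.25); ctrl.move_to([.40,-.22,.3],o)
print(get_clock(),get_contact_force())
a,b=viewer.snapshot('scene'),viewer.snapshot('top')
cv2.imwrite('pics/h.png',np.hstack([cv2.resize(a[170:270,190:320],(400,308)),cv2.resize(b[140:240,210:340],(400,308))]))
for c in('scene','top'):
  for l in('red_peg','yellow_peg','blue_peg'):
    for r in nets.spot_point(c,l)[:2]: print(c,l,np.round(r['pixel'],1),round(r['p'],2))
E
```

```text
grip 0.021706430336617802
maxF 9.954108621583465 w 0.02158574273279603 36.325
grip 0.021499300983900096
maxF 9.541725460914979 w 0.021274176545032848 45.2167
47.3 [ 0.09809472 -0.11256995 -0.84503402]
scene red_peg [281.7 221.7] 0.68
scene yellow_peg [250.1 197.7] 0.65
scene yellow_peg [341.8 173.1] 0.41
scene blue_peg [221.7 220.7] 0.89
top red_peg [271.6 160.9] 0.6
top blue_peg [304.5 196.8] 0.68
top blue_peg [274.8 190.8] 0.52
```

View pics/h.png

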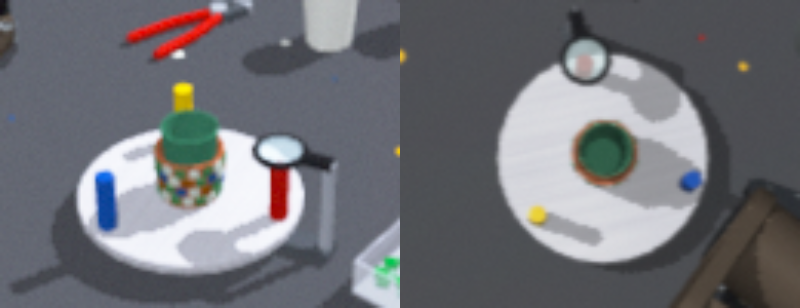

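Red is back under the lens, yellow and blue are at their original stations, and the liner is seated. I'll compare peg pixels with the first picture to get the residual angle.

Run:
```python
from h import *
def cen(im,lo,hi,box):
    x0,y0,x1,y1=box; h=cv2.cvtColor(im[y0:y1,x0:x1],cv2.COLOR_BGR2HSV); m=cv2.inRange(h,lo,hi)
    n,l,s,c=cv2.connectedComponentsWithStats(m); k=1+np.argmax(s[1:,4]); return np.round(c[k]+[x0,y0],2),s[k,4]
K=dict(red=((0,170,60),(4,255,255)),yellow=((22,120,90),(34,255,255)),blue=((108,150,40),(125,255,255)))
B={'scene':dict(red=(270,220,292,250),yellow=(238,190,262,215),blue=(210,218,235,252)),'top':dict(yellow=(240,195,268,222),blue=(292,185,318,212))}
for c,f in(('scene','a'),('top','b')):
    im0=cv2.imread(f'pics/{f}.png'); im=viewer.snapshot(c)
    for k,b in B[c].items():
        print(c,k,cen(im0,*K[k],b),cen(im,*K[k],b))
        if c=='scene':
            i='red yellow blue'.split().index(k)*120; P=lambda d:proj(c,np.array([C[0]+.11*np.cos(TH+np.radians(i+d)),C[1]+.11*np.sin(TH+np.radians(i+d)),.08]))
            print('  px per deg',P(1)-P(0))
```

```text
scene red (array([280.03, 232.38]), np.int32(76)) (array([279.97, 232.2 ]), np.int32(79))
  px per deg [ 0.2153374 -0.3146336]
scene yellow (array([249.43, 203.52]), np.int32(84)) (array([249.27, 200.96]), np.int32(56))
  px per deg [-0.51749527  0.02948023]
scene blue (array([223.89, 234.81]), np.int32(81)) (array([223.88, 235.15]), np.int32(86))
  px per deg [0.29698406 0.28593167]
top yellow (array([254.12, 209.33]), np.int32(24)) (array([254.22, 209.39]), np.int32(23))
top blue (array([304.  , 198.38]), np.int32(21)) (array([304.14, 198.14]), np.int32(21))
```

The residual is within about half a degree, so I hand in.

```bash
python3 -c "
from rig import *
print(get_clock(),close_job())"
```

```text
the job is handed in; nothing more can be done
47.8 None
```

The job is handed in at 47.8 s: the green liner stands upright on the pot's floor, and the turntable has made one full counter-clockwise turn, with the red peg back under the magnifier to within about half a degree by the camera images.

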